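# Fit the tube rack's top plate on its two pins and load the tube

## Task

Make up the tube rack: lower the loose top plate gently over both guide pins of the rack base until it lies flat on the two posts, either way round. Then lower the blue-capped tube upright through one of the plate's two large holes until it stands on the floor of the well below. Set things down rather than dropping them, do not tip the tube over, and leave the other things on the bench alone.

Things in the scene. Friction and masses are not known exactly. Their poses are not given: they have to be found in the camera images.
- plate_handle (a point): centre of the grey grip bar on the loose aluminium top plate: bar 12 (x) x 60 (y) x 12 (z) mm on two feet at y = +-26 mm, centre 38 mm above the plate's underside, over its middle; 26 mm of free height under the bar. The plate lies flat on the worktop, handle up; z up, y along the plate. Same when turned half round
- rack_seat (a point): middle between the two posts of the rack base, at the height of their shoulders (36 mm over the worktop), where the plate's underside rests. The base is a fixed grey slab, 90 (x) x 210 (y) x 14 (z) mm; 18 mm posts at y = +-80 mm. y along the row of posts, z up. Seated, the plate's top is 42 mm over the worktop, the grip bar's centre 38 mm above this point
- rack_pin0 (a point): tip of the guide pin on the post at y = +80 mm of the rack base. Steel pin of 10 mm diameter, 34 mm high above the shoulder, its last 8 mm tapering to 4 mm; tip 70 mm over the worktop
- rack_pin1 (a point): tip of the like pin at y = -80 mm
- rack_well0 (a point): centre of the floor of the round well in the rack base at y = +50 mm; 37 mm diameter, 6 mm deep, floor 8 mm over the worktop, below a tube hole of the seated plate
- rack_well1 (a point): the like well at y = -50 mm
- tube_grip (a point): point on the axis of the white tube with the blue screw cap, 75 mm above its flat foot, a good height to grip. The tube stands upright on the worktop; body 29 mm in diameter, 113 mm tall, cap 34 mm. z along its axis, up. About 0.05 kg
- plate: the loose top plate, 70 (x) x 190 (y) x 6 (z) mm; origin at the centre of its underside. On its long centre line: two pin holes of 13 mm diameter at y = +-80 mm and two large tube holes of 34 mm at y = +-50 mm. About 0.25 kg
- tube: the blue-capped tube; origin at the centre of its foot
- amber: bystander: brown bottle with black cap, 53 mm across, 109 mm tall; origin at the centre of its foot
- beaker: bystander: small clear beaker, 53 mm across, 68 mm tall; origin at the centre of its foot
- tape: bystander: roll of pale tape, 65 mm across, 19 mm high, lying flat; origin at the centre of its underside
Not all that is in view belongs to the job. Of the things that look like the tube, take the one that is nearest to the robot's base at the start. What is shaped like the part that bears rack_seat but black is not meant.

How it is judged:
By the outcome, as a careful person would: the job done as asked, in the order asked, and still so for the second after the job is handed in, with the robot touching nothing.
It also fails if it takes over 61 s, if anything falls off the work surface, if the arm or the gripper's body presses on something with over 40 N, if the wrist force passes 120 N, or if a joint passes its speed limit or range.

## Robot

A 6-joint arm with a two-finger parallel gripper is mounted at the origin on the work surface; the furniture and walls round the work are solid. World frame = base frame: x ahead of the robot, y to its left, z up, the work surface at z = 0. Lengths are in m, angles in degrees, forces in N, time in s.
With the tool pointing down it reaches from about 0.3 to 0.75 m from the base axis. Payload 8.5 kg.
Tool frame: the origin (TCP) lies midway between the tips of the shut fingers; the grasp point (between the pads) lies env.tcp_to_grasp behind it (env.tcp_to_grasp is the distance from the TCP to the grasp point, in m); z points along the fingers, y is the line along which they close (so a half turn about z gives the same grasp; the last joint's range is limited). The gripper opens to 85 mm and grips with 20 to 120 N. Pads are 22 mm wide; open, the fingers measure 114 mm over their backs; the gripper's body (76 mm by 85 mm) begins 54 mm behind the grasp point. The pads swing forward as they close: fully open they stand 13 mm farther back than shut.
Start: joints at [-85.445, 21.807, 74.336, -0, 83.858, -12.336], TCP at [0.16, -0.526, 0.231] pointing down, gripper open.
Joint ranges: [-178.18, 178.18], [-50.72, 133.34], [12.68, 142.11], [-81.47, 261.47], [9.98, 163.14], [-165.26, 165.26]. Speed limits (degrees/s): [136.94, 136.94, 180, 180, 180, 180].

## Interface

Orientations are given as a 3x3 rotation matrix whose columns are the frame's x, y, z axes.
In Python, from rig import observe, optics, job, env gives the robot as it stands. The module is installed in compiled form; this text tells all that it offers.
- The arm moves only by the shell command python3 -m jog 'ROWS' [FORCE]. ROWS is JSON, a list of rows, each a list of 7 numbers: the turn, a rotation vector about the tool's x, y, z in rad, then the shift along the tool's x, y, z in m, then the opening in per cent of the stroke, from 0 (shut) to 100 (fully open). A call has 1 to 10 rows; each row shifts and turns the commanded pose from where the row before left it, along the tool's axes as they then stand; what a row does not reach is not made up. A row lasts 1/8 s, in which the tool goes at most 62.5 mm and 10.7 degrees, less where a joint would pass 70% of its speed; a pose out of reach is approached as far as the arm can. A call is refused whole if a number of a shift passes 0.0625 or a number of a turn 0.188, either way. A call with a gripper value outside its range is refused whole. The fingers move at their own pace and stop on an object; FORCE is the grip in N (left out, the last holds). Time passes only in rows, so rows that do not move let the fingers close. It gives the time, the measured TCP pose, the force, the opening and the grip force at its end, in the units of the state.
- observe(): the state, without advancing time (a new reading comes with each control period).
- optics.get_image(name): name is "scene" or "top"; returns a dict with "pixels" (384x512x3 uint8, red, green, blue), "mtx" (3x3 intrinsics, pixels), "dist_coeffs" ([k1, k2, p1, p2, k3] as OpenCV has them; the pictures are not rectified), "rvec" (rotation vector, rad) and "tvec" (3), from world to camera coordinates, as OpenCV has them. Camera axes: x right, y down, z forward; pixel columns grow to the right and rows downward; lengths in m; the calibration is good to about 2 mm. A picture is of the moment at which its call begins. There is no depth.
- job.close_job(): hands the job in; it is judged then, once.
The state is a dict: "time_s": time; "q": joint angles; "qvel": joint speeds; "joint_efforts": joint torques, N m; "position": TCP position; "tool_rot": TCP orientation; "ft_force": force on the tool from outside, world axes, zero at the start; "wrist_torque": the same for the moment, N m; "grip_width": finger opening in m; "gripper_force": force on a finger pad.
Only numpy, scipy, OpenCV 4.12 (cv2) and the standard library are available. Lean on these libraries where they do the work, as an engineer would, in place of code of your own. Each camera call takes 0.05 s, during which the arm holds its last target. There are 200 camera calls.

## Working session

There is one attempt and no reset: what is moved stays moved. The work goes in short steps, Python scripts to look and compute and a shell command to move; the robot and the scene stay as the last step left them, time stands still between calls to the robot, and variables do not carry over. Pictures are saved under pics/ and viewed, at most 11 in all, crops included, and the job is handed in when it is done.

```bash
mkdir -p pics; cat > h.py <<'E'
import numpy as np,cv2
from rig import observe,optics,job,env
def snap(n,f,crop=None,s=1):
    d=optics.get_image(n); im=d["pixels"][:,:,::-1]
    np.savez('pics/'+f+'.npz',**{k:np.array(d[k]) for k in d})
    if crop: x0,y0,x1,y1=crop; im=im[y0:y1,x0:x1]
    cv2.imwrite('pics/'+f+'.png',cv2.resize(im,None,fx=s,fy=s,interpolation=cv2.INTER_CUBIC))
def ray(f,px):
    d=np.load('pics/'+f+'.npz');R=cv2.Rodrigues(d['rvec'])[0]
    u=cv2.undistortPoints(np.array([[px]],float),d['mtx'],d['dist_coeffs'])[0,0]
    c=-R.T@d['tvec'].ravel(); v=R.T@np.array([u[0],u[1],1]); return c,v/np.linalg.norm(v)
def atz(f,px,z):
    c,v=ray(f,px); return c+v*(z-c[2])/v[2]
def tri(obs):
    A=0;b=0
    for f,px in obs:
        c,v=ray(f,px);P=np.eye(3)-np.outer(v,v);A=A+P;b=b+P@c
    return np.linalg.solve(A,b)
def proj(f,p):
    d=np.load('pics/'+f+'.npz');return cv2.projectPoints(np.array([p],float),d['rvec'],d['tvec'],d['mtx'],d['dist_coeffs'])[0].ravel()
E
python3 - <<'E'
from h import *
snap('scene','s0',None,1.5);snap('top','t0',None,1.5)
np.set_printoptions(precision=4,suppress=True)
for f in('s0','t0'): print(ray(f,(256,192)))
o=observe();print(o['position'],o['tool_rot'],o['time_s'],o['ft_force'],o['grip_width'],env.tcp_to_grasp)
E
```

```text
(array([1.0117, 0.2359, 0.9811]), array([-0.4179, -0.2682, -0.868 ]))
(array([ 0.437 , -0.0333,  1.4373]), array([ 0.118 ,  0.0261, -0.9927]))
[ 0.1598 -0.526   0.2308] [[ 0.9569  0.2905 -0.0001]
 [ 0.2905 -0.9569  0.0013]
 [ 0.0003 -0.0012 -1.    ]] 0.1 [ 0.1422 -0.5583  0.1908] 0.08544714731322618 0.0187
```

View pics/s0.png

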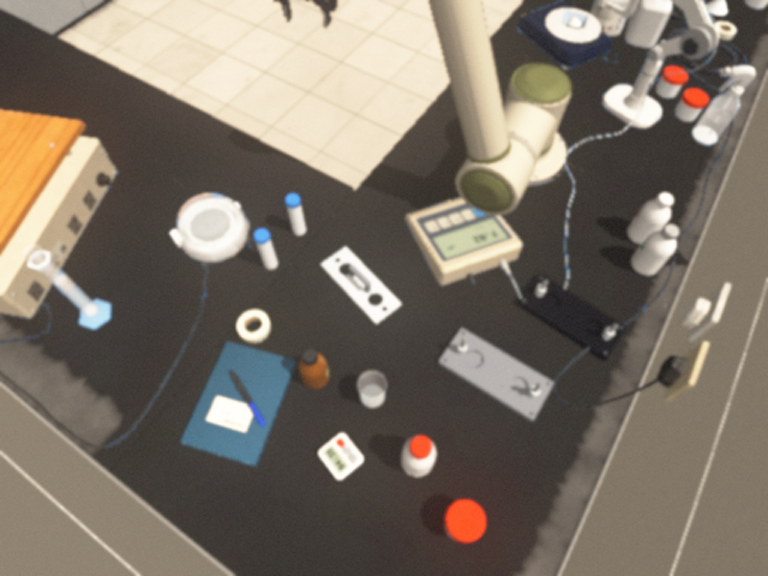

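View pics/t0.png

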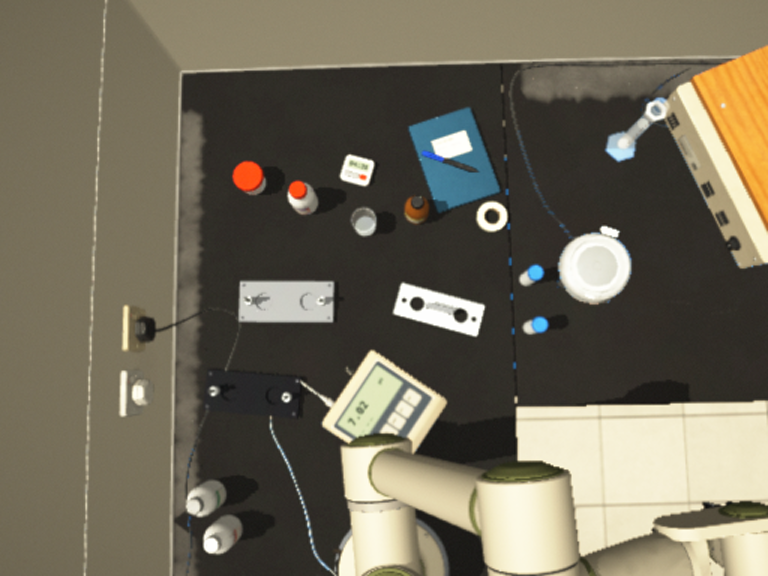

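The scene view shows plate (360,285), grey rack (497,372), and tubes (295,215) and (266,250). In the top view, plate (438,309), rack (287,301), and tube caps (540,325) and (535,272). I'll enlarge them.

```bash
python3 - <<'E'
from h import *
def cr(f,x,y,w=100,h=75,s=4):
    im=np.load('pics/'+f+'.npz')['pixels'][:,:,::-1][y:y+h,x:x+w];return cv2.resize(im,None,fx=s,fy=s,interpolation=cv2.INTER_CUBIC)
a=np.hstack([cr('s0',200,155),cr('t0',250,175)])
b=np.hstack([cr('s0',280,210),cr('t0',145,165)])
cv2.imwrite('pics/m1.png',np.vstack([a,b]))
a=np.hstack([cr('s0',150,120),cr('t0',320,160)])
cv2.imwrite('pics/m2.png',a)
E
```

```text
(no output)
```

View pics/m1.png

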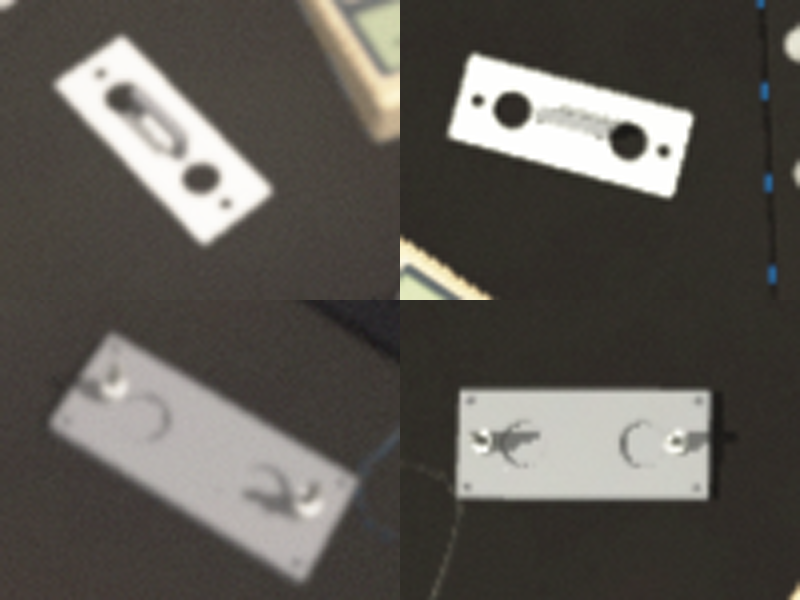

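View pics/m2.png

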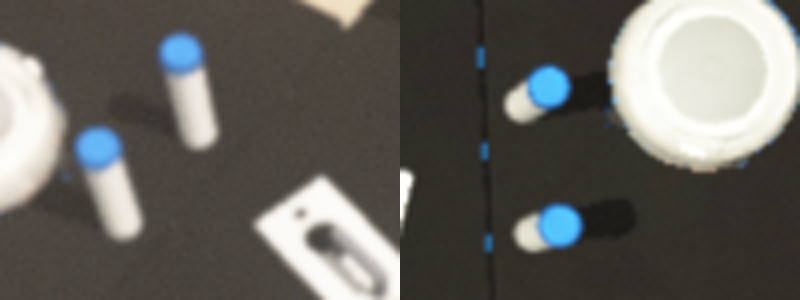

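```bash
python3 - <<'E'
from h import *
np.set_printoptions(precision=4,suppress=True)
F=lambda o,c:(o[0]+(c[0]+.5)/4-.5,o[1]+(c[1]+.5)/4-.5)
def go(so,to,S,T,z):
    P=[]
    for s,t in zip(S,T):
        p=tri([('s0',F(so,s)),('t0',F(to,t))]);a=atz('s0',F(so,s),z);b=atz('t0',F(to,t),z);print(p,a[:2],b[:2]);P.append((a+b)/2)
    return np.array(P)
def ang(v): return np.degrees(np.arctan2(v[1],v[0]))
print('plate corners, z .006')
P=go((200,155),(250,175),[(122,35),(53,84),(205,246),(272,190),(100,73),(226,203)],[(294,113),(273,198),]and[(273,198),(294,113),(72,53),(47,137),(264,151),(78,100)],.006)
print(P[:4].mean(0),P[4:].mean(0),ang(P[5]-P[4]),ang(P[2]-P[1]),ang(P[3]-P[0]),np.linalg.norm(P[5]-P[4]))
print('rack corners .014')
R=go((280,210),(145,165),[(112,31),(50,125),(303,283),(357,180)],[(310,200),(312,90),(60,88),(58,200)],.014)
print(R.mean(0),ang(R[3]-R[0]),ang(R[2]-R[1]))
print('pins .07')
Q=go((280,210),(145,165),[(112,72),(305,188)],[(277,140),(77,139)],.07)
print(Q.mean(0),ang(Q[1]-Q[0]),np.linalg.norm(Q[1]-Q[0]))
print('tubes cap centre top')
go((150,120),(320,160),[(181,45),(98,140)],[(162,224),(150,86)],.113)
E
```

```text
plate corners, z .006
[ 0.4963 -0.1989  0.0056] [ 0.4969 -0.1994] [ 0.496  -0.1983]
[ 0.5667 -0.2191  0.0037] [ 0.5681 -0.2188] [ 0.5661 -0.2181]
[ 0.6208 -0.0342 -0.0008] [ 0.6232 -0.0317] [ 0.6202 -0.0348]
[ 0.5511 -0.0138  0.0032] [ 0.5531 -0.0145] [ 0.5502 -0.0125]
[ 0.5357 -0.1935  0.0021] [ 0.5381 -0.1927] [ 0.535  -0.1922]
[ 0.5811 -0.0393  0.0026] [ 0.5828 -0.0386] [ 0.5806 -0.039 ]
[ 0.5592 -0.116   0.006 ] [ 0.5591 -0.1156  0.006 ] 73.61048803365816 73.57859045113068 73.39890455887142 0.16012980344381458
rack corners .014
[0.5332 0.1183 0.011 ] [0.5345 0.1189] [0.5331 0.1177]
[0.6254 0.1165 0.0083] [0.6274 0.1178] [0.6249 0.1153]
[0.6317 0.3281 0.0108] [0.6331 0.3275] [0.6311 0.3277]
[0.5378 0.3297 0.0058] [0.5421 0.3281] [0.537  0.3285]
[0.5829 0.2227 0.014 ] 88.42741775146155 88.3861584730437
pins .07
[0.5803 0.1399 0.0485] [0.5905 0.1414] [0.5778 0.1379]
[0.5847 0.2997 0.0527] [0.5941 0.2949] [0.5818 0.2993]
[0.5861 0.2184 0.07  ] 88.60662606936985 0.15750104968014436
tubes cap centre top
[ 0.5147 -0.3153  0.1169] [ 0.5125 -0.3178] [ 0.5149 -0.3161]
[ 0.6216 -0.3115  0.1155] [ 0.6206 -0.3133] [ 0.6217 -0.3117]
```

```bash
cat >> h.py <<'E'
def goto(xyz,xang):
    "remaining delta in tool axes; xyz is grasp-point target"
    np.set_printoptions(precision=4,suppress=True)
    o=observe();R=np.array(o['tool_rot']);g=np.array(o['position'])-R[:,2]*env.tcp_to_grasp
    a=np.radians(xang);T=np.array([[np.cos(a),np.sin(a),0],[np.sin(a),-np.cos(a),0],[0,0,-1]])
    print('t',o['time_s'],'grasp',g,'turn',cv2.Rodrigues(R.T@T)[0].ravel(),'shift(target axes)',T.T@(np.array(xyz)-g),'ft',np.array(o['ft_force']),'w',o['grip_width'],o['gripper_force'])
E
python3 -m jog '[[0,0,-0.165,0,0,0,100],[0,0,-0.165,0,0,0,100],[0,0,-0.165,0,0,0,100],[0,0,-0.165,0,0,0,100],[0,0,-0.165,0,0,0,100],[0,0,-0.165,0,0,0,100]]' 40
python3 -m jog '[[0,0,0,0.0506,0.0266,0,100],[0,0,0,0.0506,0.0266,0,100],[0,0,0,0.0506,0.0266,0,100],[0,0,0,0.0506,0.0266,0,100],[0,0,0,0.0506,0.0266,0,100],[0,0,0,0.0506,0.0266,0,100],[0,0,0,0.0506,0.0266,0,100],[0,0,0,0.0506,0.0266,0,100],[0,0,0,0.0506,0.0266,0,100],[0,0,0,0,0,0,100]]'
python3 -c "
from h import *
goto((.559,-.116,.038),73.5);snap('scene','s1');snap('top','t1')
def cr(f,x,y,w=100,h=90,s=4):
    im=np.load('pics/'+f+'.npz')['pixels'][:,:,::-1][y:y+h,x:x+w];return cv2.resize(im,None,fx=s,fy=s,interpolation=cv2.INTER_CUBIC)
cv2.imwrite('pics/m3.png',np.hstack([cr('s1',190,130),cr('t1',240,160)]))"
```

```text
time_s: 0.85
position: [0.1598, -0.5261, 0.231]
tool_rot: [[0.277, 0.961, -0.0], [0.961, -0.277, 0.001], [0.001, -0.0, -1.0]]
ft_force: [-0.5, -0.2, -0.4]
grip_width: 0.0854
gripper_force: 0.0
time_s: 2.1
position: [0.5195, -0.1541, 0.2307]
tool_rot: [[0.277, 0.961, -0.001], [0.961, -0.277, 0.001], [0.001, -0.001, -1.0]]
ft_force: [-1.3, -1.2, -0.3]
grip_width: 0.0853
gripper_force: 0.0
t 2.1 grasp [ 0.5195 -0.1541  0.2494] turn [-0.0008 -0.0006  0.0068] shift(target axes) [0.0478 0.0271 0.2114] ft [-1.2907 -1.2303 -0.2818] w 0.08527479410585165 0.0
```

```bash

python3 -m jog '[[0,0,0.007,0.0478,0.0271,0.02,100],[0,0,0,0,0,0.05,80],[0,0,0,0,0,0.05,60],[0,0,0,0,0,0.03,50],[0,0,0,0,0,0,50]]'
python3 -c "
from h import *
goto((.559,-.116,.038),73.5);snap('scene','s1');snap('top','t1')
def cr(f,x,y,w=100,h=90,s=4):
    im=np.load('pics/'+f+'.npz')['pixels'][:,:,::-1][y:y+h,x:x+w];return cv2.resize(im,None,fx=s,fy=s,interpolation=cv2.INTER_CUBIC)
cv2.imwrite('pics/m3.png',np.hstack([cr('s1',190,130),cr('t1',240,160)]))"
```

```text
time_s: 2.82
position: [0.5559, -0.1195, 0.0797]
tool_rot: [[0.291, 0.957, -0.004], [0.957, -0.291, 0.002], [0.0, -0.005, -1.0]]
ft_force: [0.2, 0.1, 0.6]
grip_width: 0.0428
gripper_force: 0.0
t 2.825 grasp [ 0.5559 -0.1196  0.0984] turn [-0.0046 -0.0004 -0.007 ] shift(target axes) [0.0043 0.0019 0.0604] ft [0.1783 0.1237 0.5655] w 0.04276368929567322 0.0
```

View pics/m3.png

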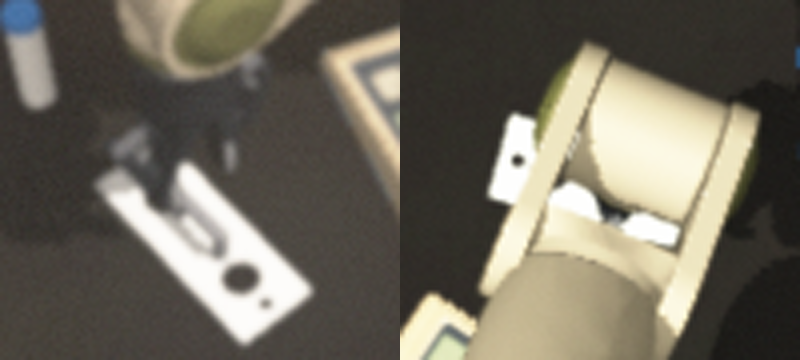

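The scene crop shows the open fingers about 6 cm above the bar, near (165,180) and (230,150). The top view is hidden by the wrist. I'll descend and grip.

```bash

python3 -m jog '[[0,0,-0.007,0.0043,0.0019,0.02,50],[0,0,0,0,0,0.02,50],[0,0,0,0,0,0.015,50],[0,0,0,0,0,0.005,50],[0,0,0,0,0,0,0],[0,0,0,0,0,0,0],[0,0,0,0,0,0,0],[0,0,0,0,0,0,0],[0,0,0,0,0,0,0]]' 60
python3 -c "
from h import *
goto((.559,-.116,.038),73.5)"
```

```text
time_s: 4.05
position: [0.5609, -0.1153, 0.0222]
tool_rot: [[0.282, 0.959, 0.001], [0.959, -0.282, -0.001], [-0.0, 0.002, -1.0]]
ft_force: [-1.2, -0.9, 6.1]
grip_width: 0.0103
gripper_force: 60.3
t 4.05 grasp [ 0.5609 -0.1153  0.0409] turn [0.0016 0.0003 0.0021] shift(target axes) [-0.0012 -0.0016  0.0029] ft [-1.2018 -0.8619  6.0702] w 0.010256728245802451 60.30970752239227
```

```bash

python3 -m jog '[[0,0,0,0,0,-0.01,0],[0,0,0,0,0,-0.03,0],[0,0,0,0,0,-0.04,0],[0,0,0,0,0,-0.03,0],[0,0,-0.13,0,0,-0.01,0],[0,0,-0.13,0,0,0,0],[0,0,0,0,0,0,0]]'
python3 -c "
from h import *
goto((.583,.222,.16),88.5)"
```

```text
time_s: 4.92
position: [0.5603, -0.115, 0.1416]
tool_rot: [[0.027, 1.0, -0.0], [1.0, -0.027, 0.0], [0.0, -0.0, -1.0]]
ft_force: [-0.1, 0.3, -2.4]
grip_width: 0.0106
gripper_force: 59.4
t 4.925 grasp [ 0.5603 -0.115   0.1603] turn [-0.     -0.     -0.0009] shift(target axes) [0.3375 0.0138 0.0003] ft [-0.0622  0.2758 -2.4047] w 0.010626283160886119 59.35233414173126
```

```bash

python3 -m jog '[[0,0,0,0.02,0.0014,0,0],[0,0,0,0.04,0.002,0,0],[0,0,0,0.045,0.002,0,0],[0,0,0,0.05,0.002,0,0],[0,0,0,0.05,0.002,0,0],[0,0,0,0.05,0.002,0,0],[0,0,0,0.045,0.002,0,0],[0,0,0,0.03,0,0,0],[0,0,0,0.0075,0,0,0],[0,0,0,0,0,0,0]]'
python3 -c "
from h import *
goto((.583,.222,.16),88.5)
snap('scene','s2');snap('top','t2')
def cr(f,x,y,w=100,h=100,s=4):
    im=np.load('pics/'+f+'.npz')['pixels'][:,:,::-1][y:y+h,x:x+w];return cv2.resize(im,None,fx=s,fy=s,interpolation=cv2.INTER_CUBIC)
cv2.imwrite('pics/m4.png',np.hstack([cr('s2',280,180),cr('t2',140,150)]))"
```

```text
time_s: 6.18
position: [0.5823, 0.2223, 0.1411]
tool_rot: [[0.026, 1.0, -0.0], [1.0, -0.026, -0.0], [-0.0, -0.0, -1.0]]
ft_force: [0.0, 0.3, -1.0]
grip_width: 0.0108
gripper_force: 59.3
t 6.175 grasp [0.5823 0.2223 0.1598] turn [-0.0005  0.0002  0.0002] shift(target axes) [-0.0003  0.0007 -0.0002] ft [ 0.0346  0.3125 -0.9756] w 0.010772510716954955 59.339847564697266
```

View pics/m4.png

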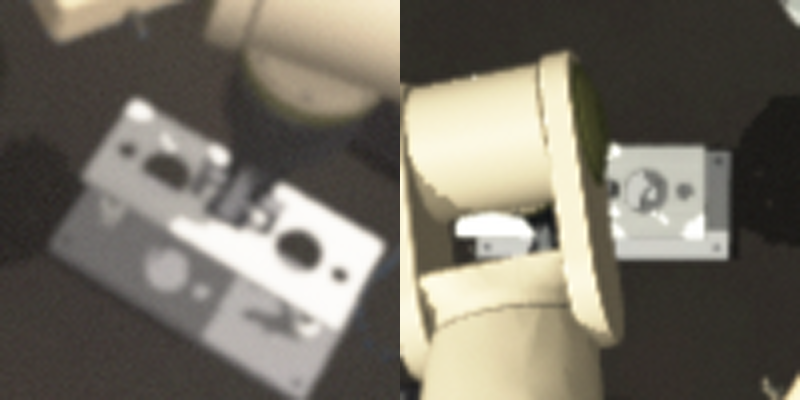

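```bash
python3 - <<'E'
from h import *
np.set_printoptions(precision=4,suppress=True)
F=lambda o,c:(o[0]+(c[0]+.5)/4-.5,o[1]+(c[1]+.5)/4-.5)
a=[atz('s2',F((280,180),c),.125) for c in [(127,149),(340,274)]]
print(a,np.mean(a,0),np.degrees(np.arctan2(*(a[1]-a[0])[1::-1])))
a=atz('t2',F((140,150),(285,190)),.125);print('top pin hole',a)
c=atz('t2',F((140,150),(304,146)),.125),atz('t2',F((140,150),(304,238)),.125);print('edge',c)
# rack edges in same image
a=[atz('s2',F((280,180),c),.014) for c in [(50,247),(303,400)]];print('rack corners',a)
print('top rack corners',atz('t2',F((140,150),(330,260)),.014),atz('t2',F((140,150),(332,151)),.014))
# where pin tips/base should project for rack hypothesis, original images, crop coords
for cx,cy in[(.583,.2227),(.5843,.2231)]:
  for s in(-1,1):
    u=np.radians(88.4);d=np.array([np.cos(u),np.sin(u)])*.08*s
    for z in(.036,.07):
      p=[cx+d[0],cy+d[1],z];print(s,z,(proj('s0',p)-(280,210)+.5)*4-.5,(proj('t0',p)-(145,165)+.5)*4-.5)
def cr(f,x,y,w=40,h=30,s=10):
    im=np.load('pics/'+f+'.npz')['pixels'][:,:,::-1][y:y+h,x:x+w];return cv2.resize(im,None,fx=s,fy=s,interpolation=cv2.INTER_CUBIC)
cv2.imwrite('pics/m5.png',np.vstack([np.hstack([cr('s0',288,212),cr('s0',336,242)]),np.hstack([cr('t0',145,185),cr('t0',195,185)])]))
E
```

```text
[array([0.5824, 0.1402, 0.125 ]), array([0.5857, 0.3007, 0.125 ])] [0.584  0.2205 0.125 ] 88.81600497431644
top pin hole [0.58   0.1402 0.125 ]
edge (array([0.6138, 0.1253, 0.125 ]), array([0.5428, 0.1258, 0.125 ]))
rack corners [array([0.6288, 0.1186, 0.014 ]), array([0.6311, 0.3266, 0.014 ])]
top rack corners [0.5331 0.1177 0.014 ] [0.6241 0.1153 0.014 ]
-1 0.036 [113.8443  81.5004] [276.2712 140.6521]
-1 0.07 [120.2229  62.4361] [270.9283 136.4209]
1 0.036 [308.0798 199.639 ] [ 82.8657 139.133 ]
1 0.07 [320.7486 183.4394] [ 72.8626 134.8843]
-1 0.036 [113.4658  83.1348] [275.7759 139.0835]
-1 0.07 [119.8375  64.1071] [270.4216 134.8145]
1 0.036 [307.8095 201.4149] [ 82.397  137.5721]
1 0.07 [320.4789 185.26  ] [ 72.3839 133.286 ]
```

View pics/m5.png

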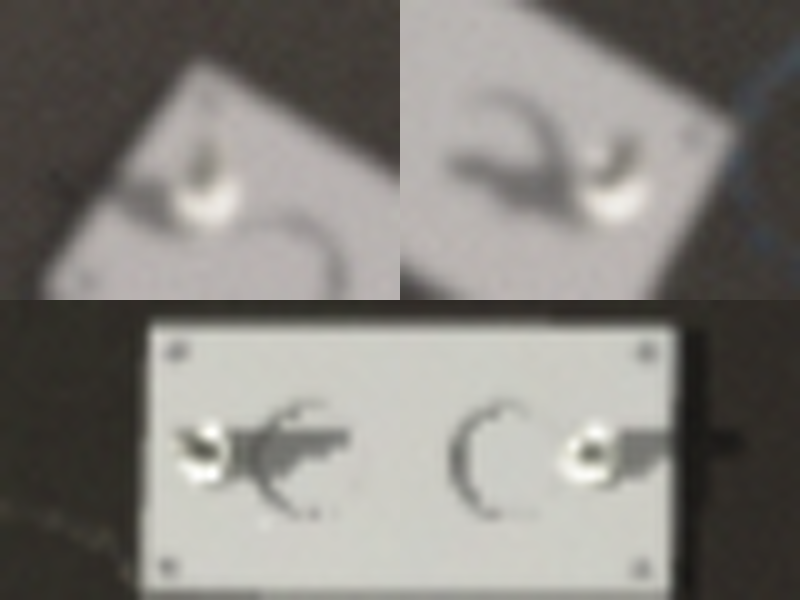

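```bash
python3 - <<'E'
from h import *
np.set_printoptions(precision=4,suppress=True)
G=lambda o,c:(o[0]+(c[0]+.5)/10-.5,o[1]+(c[1]+.5)/10-.5)
S=[G((288,212),(207,200)),G((336,242),(214,195))];T=[G((195,185),(190,156)),G((145,185),(206,155))]
for n,o,z in(('s0',S,.036),('t0',T,.036),('s0',[G((288,212),(207,143)),G((336,242),(226,140))],.07)):
    a=[atz(n,c,z) for c in o];print(a,np.mean(a,0),np.degrees(np.arctan2(*(a[1]-a[0])[1::-1])),np.linalg.norm(a[1]-a[0]))
E
```

```text
[array([0.5848, 0.1455, 0.036 ]), array([0.5888, 0.3053, 0.036 ])] [0.5868 0.2254 0.036 ] 88.57008845365766 0.15982664929804166
[array([0.5796, 0.1432, 0.036 ]), array([0.5831, 0.3033, 0.036 ])] [0.5814 0.2232 0.036 ] 88.73375871516687 0.16012029751366996
[array([0.5847, 0.1402, 0.07  ]), array([0.5879, 0.2989, 0.07  ])] [0.5863 0.2195 0.07  ] 88.84293972986 0.1586868061672888
```

The two scene-view posts read near (206,197) and (614,190). In the top view they are at (205,455) and (590,456). Against the plate holes, each camera calls for about +3 mm in y and +1 mm in x.

```bash

python3 -m jog '[[0,0,0,0.0027,0.001,0.01,0],[0,0,0,0,0,0.02,0],[0,0,0,0,0,0.015,0],[0,0,0,0,0,0,0],[0,0,0,0,0,0,0]]'
python3 -c "
from h import *
goto((.5835,.2250,.077),88.6)
snap('scene','s3');snap('top','t3')
def cr(f,x,y,w=40,h=30,s=10):
    im=np.load('pics/'+f+'.npz')['pixels'][:,:,::-1][y:y+h,x:x+w];return cv2.resize(im,None,fx=s,fy=s,interpolation=cv2.INTER_CUBIC)
a=proj('s3',[.5806,.142,.08]).astype(int);b=proj('s3',[.5855,.302,.08]).astype(int);c=proj('t3',[.5806,.142,.08]).astype(int);print(a,b,c)
cv2.imwrite('pics/m6.png',np.vstack([np.hstack([cr('s3',a[0]-20,a[1]-15),cr('s3',b[0]-20,b[1]-15)]),np.hstack([cr('t3',c[0]-20,c[1]-15),cr('t3',c[0]-70,c[1]-15)])]))"
```

```text
time_s: 6.9
position: [0.5841, 0.2246, 0.0968]
tool_rot: [[0.026, 1.0, 0.001], [1.0, -0.026, 0.0], [0.0, 0.001, -1.0]]
ft_force: [-0.3, 0.1, -1.9]
grip_width: 0.011
gripper_force: 59.3
t 6.9 grasp [0.5841 0.2246 0.1155] turn [ 0.0009 -0.0002 -0.0018] shift(target axes) [ 0.0004 -0.0006  0.0385] ft [-0.3089  0.1421 -1.8519] w 0.010979252072136953 59.2827969789505
[309 223] [360 254] [212 198]
```

View pics/m6.png

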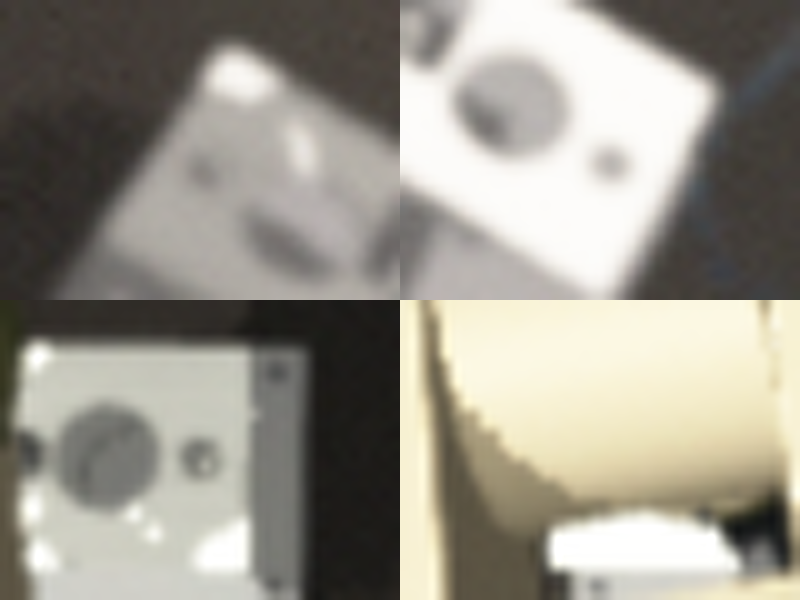

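The top crop shows the pin tip at about (208,463) inside the pin hole, centred at (201,459). The scene-crop holes are at (203,170) and (609,162).

```bash
python3 - <<'E'
from h import *
np.set_printoptions(precision=4,suppress=True)
G=lambda o,c:(o[0]+(c[0]+.5)/10-.5,o[1]+(c[1]+.5)/10-.5)
print('hole top',atz('t3',G((192,183),(201,159)),.081),'pin',atz('t3',G((192,183),(208,163)),.07))
a=[atz('s3',G((289,208),(203,170)),.081),atz('s3',G((340,239),(209,162)),.081)];print('scene holes',a,np.mean(a,0))
E
```

```text
hole top [0.5805 0.1436 0.081 ] pin [0.5804 0.1428 0.07  ]
scene holes [array([0.5854, 0.1409, 0.081 ]), array([0.5875, 0.3024, 0.081 ])] [0.5865 0.2216 0.081 ]
```

All aligned within about 1 mm. I'll descend, watching the force.

```bash

python3 -m jog '[[0,0,0,0,0,0.005,0],[0,0,0,0,0,0.004,0],[0,0,0,0,0,0.003,0],[0,0,0,0,0,0,0]]'
python3 -c "
from h import *
goto((.5835,.2245,.077),88.6)"
```

```text
time_s: 7.5
position: [0.5836, 0.2246, 0.084]
tool_rot: [[0.026, 1.0, -0.001], [1.0, -0.026, -0.0], [-0.0, -0.001, -1.0]]
ft_force: [0.4, 1.0, -1.6]
grip_width: 0.0108
gripper_force: 59.3
t 7.5 grasp [0.5836 0.2246 0.1027] turn [-0.0006  0.0001 -0.0015] shift(target axes) [-0.0001 -0.0001  0.0257] ft [ 0.4473  0.9897 -1.5688] w 0.01078738799860745 59.34321105480194
```

```bash

python3 -m jog '[[0,0,0,0,0,0.004,0],[0,0,0,0,0,0.004,0],[0,0,0,0,0,0,0]]'
python3 -c "
from h import *
goto((.5835,.2245,.077),88.6)"
```

```text
time_s: 7.88
position: [0.5835, 0.2246, 0.0759]
tool_rot: [[0.026, 1.0, -0.001], [1.0, -0.026, -0.0], [-0.0, -0.001, -1.0]]
ft_force: [0.2, -0.6, -1.1]
grip_width: 0.0109
gripper_force: 59.3
t 7.875 grasp [0.5836 0.2246 0.0946] turn [-0.0007  0.0002 -0.0016] shift(target axes) [-0.0001 -0.0001  0.0176] ft [ 0.1529 -0.5796 -1.0922] w 0.010915209549870152 59.34380650520325
```

```bash

python3 -m jog '[[0,0,0,0,0,0.005,0],[0,0,0,0,0,0.005,0],[0,0,0,0,0,0.004,0],[0,0,0,0,0,0.002,0],[0,0,0,0,0,0,0]]'
python3 -c "
from h import *
goto((.5835,.2245,.077),88.6)"
```

```text
time_s: 8.5
position: [0.5837, 0.2246, 0.0602]
tool_rot: [[0.026, 1.0, -0.0], [1.0, -0.026, -0.0], [-0.0, -0.0, -1.0]]
ft_force: [0.3, 0.9, -3.1]
grip_width: 0.0106
gripper_force: 59.4
t 8.5 grasp [0.5837 0.2246 0.0789] turn [-0.0002  0.     -0.0016] shift(target axes) [-0.0001 -0.0002  0.0019] ft [ 0.3426  0.9374 -3.0726] w 0.010626729068891961 59.35021162033081
```

```bash

python3 -m jog '[[0,0,0,0,0,0.0015,0],[0,0,0,0,0,0.0006,0],[0,0,0,0,0,0,0]]'
python3 -m jog '[[0,0,0,0,0,0.0005,0],[0,0,0,0,0,0,0]]'
```

```text
time_s: 8.88
position: [0.5837, 0.2246, 0.0583]
tool_rot: [[0.026, 1.0, 0.0], [1.0, -0.026, 0.0], [0.0, 0.0, -1.0]]
ft_force: [-0.4, 0.7, -1.9]
grip_width: 0.0109
gripper_force: 59.4
time_s: 9.12
position: [0.5838, 0.2246, 0.0582]
tool_rot: [[0.026, 1.0, 0.001], [1.0, -0.026, 0.0], [0.0, 0.001, -1.0]]
ft_force: [-2.0, -0.6, 3.7]
grip_width: 0.0112
gripper_force: 60.0
```

```bash

python3 -m jog '[[0,0,0,0,0,0,40],[0,0,0,0,0,0,40],[0,0,0,0,0,0,40],[0,0,0,0,0,-0.01,40],[0,0,0,0,0,-0.04,40],[0,0,0,0,0,-0.06,60],[0,0,0,0,0,-0.05,80],[0,0,0,0,0,0,80]]'
python3 -c "
from h import *
goto((.5147,-.3153,.22),88.5)"
```

```text
time_s: 10.12
position: [0.585, 0.2249, 0.2229]
tool_rot: [[0.026, 1.0, 0.009], [1.0, -0.026, 0.002], [0.002, 0.009, -1.0]]
ft_force: [0.1, 0.3, 0.1]
grip_width: 0.0681
gripper_force: 0.0
t 10.125 grasp [0.5848 0.2249 0.2416] turn [ 0.0092 -0.002   0.0003] shift(target axes) [-0.5419 -0.056   0.0216] ft [0.1306 0.2762 0.1072] w 0.0681042671644811 0.0
```

```bash

python3 -m jog '[[0,0,0,-0.03,-0.0047,0,80],[0,0,0,-0.05,-0.0047,0,80],[0,0,0,-0.05,-0.0047,0,80],[0,0,0,-0.05,-0.0047,0,80],[0,0,0,-0.05,-0.0047,0,80],[0,0,0,-0.05,-0.0047,0,80],[0,0,0,-0.05,-0.0047,0,80],[0,0,0,-0.05,-0.0047,0,80],[0,0,0,-0.05,-0.0047,0,80],[0,0,0,-0.05,-0.0047,0,80]]'
python3 -m jog '[[0,0,0,-0.04,-0.0047,0,80],[0,0,0,-0.02,-0.0043,0,80],[0.009,-0.002,0,-0.002,0,0,80],[0,0,0,0,0,0,80]]'
python3 -c "
from h import *
goto((.515,-.3155,.075),88.5)
snap('scene','s4');snap('top','t4')
def cr(f,x,y,w=100,h=75,s=4):
    im=np.load('pics/'+f+'.npz')['pixels'][:,:,::-1][y:y+h,x:x+w];return cv2.resize(im,None,fx=s,fy=s,interpolation=cv2.INTER_CUBIC)
cv2.imwrite('pics/m7.png',np.vstack([np.hstack([cr('s4',280,200),cr('t4',145,165)]),np.hstack([cr('s4',150,90),cr('t4',320,160)])]))"
```

```text
time_s: 11.38
position: [0.5236, -0.2554, 0.2172]
tool_rot: [[0.026, 1.0, -0.001], [1.0, -0.026, 0.001], [0.001, -0.001, -1.0]]
ft_force: [0.5, -1.0, -0.7]
grip_width: 0.0686
gripper_force: 0.0
time_s: 11.88
position: [0.514, -0.3145, 0.2177]
tool_rot: [[0.025, 1.0, -0.009], [1.0, -0.025, -0.001], [-0.001, -0.009, -1.0]]
ft_force: [1.0, 0.1, -0.6]
grip_width: 0.068
gripper_force: 0.0
t 11.875 grasp [ 0.5142 -0.3145  0.2364] turn [-0.0093  0.0015  0.0014] shift(target axes) [-0.001   0.0008  0.1614] ft [ 1.0202  0.0601 -0.574 ] w 0.0680283889973958 0.0
```

View pics/m7.png

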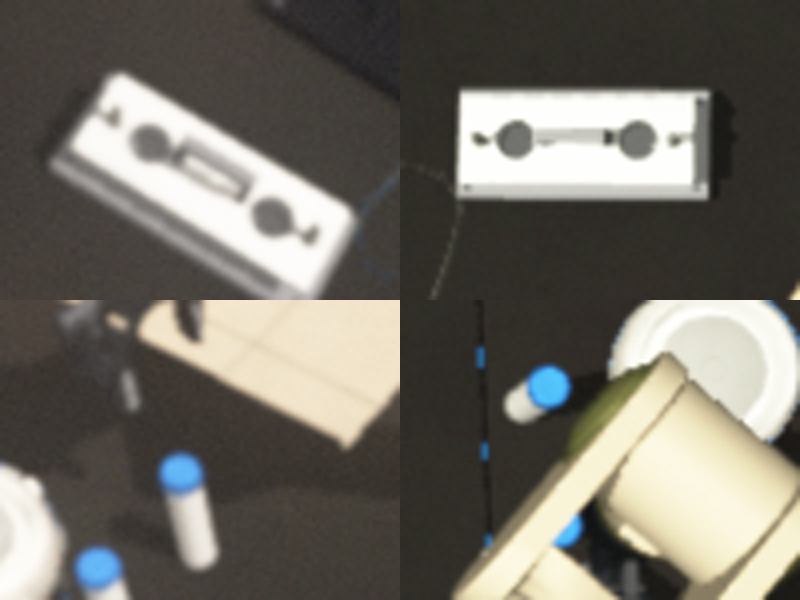

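Plate lies flat with both pins through it; its large holes are at (150,142),(272,216) in the scene crop and (516,139),(638,139) in the top crop. The gripper is above the near tube.

```bash

python3 -m jog '[[-0.009,0.0015,0.0014,-0.001,0.0008,0,80],[0,0,0,0,0,0.04,80],[0,0,0,0,0,0.04,80],[0,0,0,0,0,0.03,80],[0,0,0,0,0,0.03,80],[0,0,0,0,0,0.015,80],[0,0,0,0,0,0.005,80],[0,0,0,0,0,0,80]]'
python3 - <<'E'
from h import *
goto((.515,-.3155,.075),88.5)
F=lambda o,c:(o[0]+(c[0]+.5)/4-.5,o[1]+(c[1]+.5)/4-.5)
for s,t in (((150,142),(238,139)),((272,216),(116,139))):
    print(tri([('s4',F((280,200),s)),('t4',F((145,165),t))]),atz('s4',F((280,200),s),.042),atz('t4',F((145,165),t),.042))
E
```

```text
time_s: 12.98
position: [0.5148, -0.317, 0.0584]
tool_rot: [[0.027, 1.0, 0.001], [1.0, -0.027, -0.001], [-0.001, 0.001, -1.0]]
ft_force: [-0.4, -0.7, 0.5]
grip_width: 0.0682
gripper_force: 0.0
t 12.975 grasp [ 0.5147 -0.317   0.0771] turn [ 0.0008  0.0012 -0.0011] shift(target axes) [0.0015 0.0002 0.0021] ft [-0.4141 -0.69    0.492 ] w 0.06816200650469637 0.0
[0.5824 0.1734 0.0402] [0.5833 0.1733 0.042 ] [0.5821 0.1733 0.042 ]
[0.5846 0.2738 0.0395] [0.586  0.2731 0.042 ] [0.5842 0.2738 0.042 ]
```

```bash

python3 -m jog '[[0,0,0,0.0015,0,0.002,80],[0,0,0,0,0,0,30],[0,0,0,0,0,0,30],[0,0,0,0,0,0,20],[0,0,0,0,0,0,20],[0,0,0,0,0,0,20],[0,0,0,0,0,0,20],[0,0,0,0,0,0,20],[0,0,0,0,0,0,20]]' 30
python3 -c "
from h import *
goto((.5824,.1735,.2),88.6)"
```

```text
time_s: 14.1
position: [0.5147, -0.3155, 0.0561]
tool_rot: [[0.027, 1.0, 0.001], [1.0, -0.027, -0.001], [-0.001, 0.001, -1.0]]
ft_force: [-0.5, 0.7, 5.0]
grip_width: 0.0283
gripper_force: 29.7
t 14.1 grasp [ 0.5146 -0.3155  0.0748] turn [ 0.0006  0.0011 -0.0029] shift(target axes) [ 0.4905  0.0558 -0.1252] ft [-0.5337  0.7457  5.0345] w 0.028329972562902022 29.71886783838272
```

```bash

python3 -m jog '[[0,0,0,0,0,-0.01,20],[0,0,0,0,0,-0.03,20],[0,0,0,0,0,-0.04,20],[0,0,0,0,0,-0.035,20],[0,0,0,0,0,-0.01,20],[0,0,0,0.02,0.003,0,20],[0,0,0,0.03,0.004,0,20],[0,0,0,0.045,0.005,0,20],[0,0,0,0.045,0.005,0,20],[0,0,0,0.045,0.005,0,20]]'
python3 -m jog '[[0,0,0,0.045,0.005,0,20],[0,0,0,0.045,0.005,0,20],[0,0,0,0.045,0.005,0,20],[0,0,0,0.045,0.005,0,20],[0,0,0,0.045,0.005,0,20],[0,0,0,0.04,0.005,0,20],[0,0,0,0.025,0.002,0,20],[0,0,0,0.015,0.001,0,20],[0,0,0,0,0,0,20],[0,0,0,0,0,0,20]]'
python3 -c "
from h import *
goto((.5824,.1735,.12),88.6)"
```

```text
time_s: 15.35
position: [0.5408, -0.1281, 0.1788]
tool_rot: [[0.027, 1.0, -0.003], [1.0, -0.027, 0.001], [0.001, -0.003, -1.0]]
ft_force: [1.6, -0.1, -0.1]
grip_width: 0.0282
gripper_force: 29.7
time_s: 16.6
position: [0.5827, 0.1723, 0.1802]
tool_rot: [[0.028, 1.0, -0.001], [1.0, -0.028, -0.001], [-0.001, -0.001, -1.0]]
ft_force: [-0.3, -1.2, -0.6]
grip_width: 0.028
gripper_force: 29.7
t 16.6 grasp [0.5827 0.1723 0.1989] turn [-0.0007  0.0008 -0.0036] shift(target axes) [ 0.0012 -0.0003  0.0789] ft [-0.2844 -1.2357 -0.551 ] w 0.027970757051613233 29.693930447101593
```

```bash

python3 -m jog '[[0,0,0,0.0012,-0.0003,0.02,20],[0,0,0,0,0,0.025,20],[0,0,0,0,0,0.02,20],[0,0,0,0,0,0.008,20],[0,0,0,0,0,0,20],[0,0,0,0,0,0,20]]'
python3 -c "
from h import *
goto((.5824,.1735,.083),88.6)
snap('scene','s5');snap('top','t5')
def cr(f,x,y,w=66,h=75,s=6):
    im=np.load('pics/'+f+'.npz')['pixels'][:,:,::-1][y:y+h,x:x+w];return cv2.resize(im,None,fx=s,fy=s,interpolation=cv2.INTER_CUBIC)
cv2.imwrite('pics/m8.png',np.hstack([cr('s5',285,190),cr('t5',170,165)]))"
```

```text
time_s: 17.35
position: [0.583, 0.174, 0.1084]
tool_rot: [[0.028, 1.0, 0.002], [1.0, -0.028, -0.0], [-0.0, 0.002, -1.0]]
ft_force: [-0.5, -0.0, -0.3]
grip_width: 0.0284
gripper_force: 29.7
t 17.35 grasp [0.583  0.174  0.1271] turn [ 0.0015  0.0003 -0.0032] shift(target axes) [-0.0005 -0.0006  0.0441] ft [-0.4517 -0.0483 -0.2789] w 0.028392086273001896 29.703509509563446
```

View pics/m8.png

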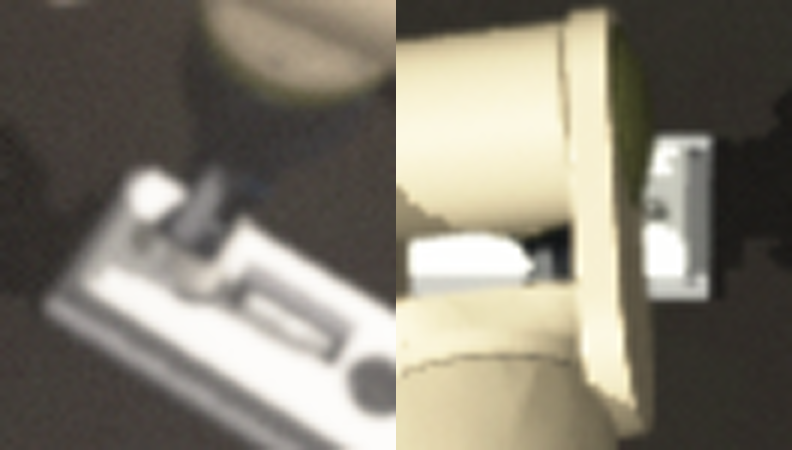

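The scene crop shows the tube foot near (200,275), where the hole (197,275) is expected. The finger partly hides it. I'll go down by feel.

```bash

python3 -m jog '[[0,0,0,-0.0005,-0.0005,0.005,20],[0,0,0,0,0,0.005,20],[0,0,0,0,0,0.004,20],[0,0,0,0,0,0.003,20],[0,0,0,0,0,0,20]]'
python3 -c "
from h import *
goto((.5824,.1735,.083),88.6)"
```

```text
time_s: 18.08
position: [0.582, 0.1737, 0.0902]
tool_rot: [[0.027, 1.0, -0.0], [1.0, -0.027, -0.001], [-0.001, -0.0, -1.0]]
ft_force: [0.2, 0.8, -0.5]
grip_width: 0.0284
gripper_force: 29.7
t 18.075 grasp [0.582  0.1737 0.1089] turn [-0.0005  0.0006 -0.003 ] shift(target axes) [-0.0002  0.0004  0.0259] ft [ 0.2295  0.8286 -0.5199] w 0.028414469210260293 29.70365971326828
```

```bash

python3 -m jog '[[0,0,0,0,0,0.005,20],[0,0,0,0,0,0.006,20],[0,0,0,0,0,0.005,20],[0,0,0,0,0,0.003,20],[0,0,0,0,0,0,20]]'
python3 -m jog '[[0,0,0,0,0,0.003,20],[0,0,0,0,0,0.0015,20],[0,0,0,0,0,0,20]]'
python3 -c "
from h import *
goto((.5824,.1735,.083),88.6)"
```

```text
time_s: 18.7
position: [0.582, 0.1737, 0.0712]
tool_rot: [[0.027, 1.0, -0.0], [1.0, -0.027, -0.001], [-0.001, -0.0, -1.0]]
ft_force: [0.6, 0.0, -1.0]
grip_width: 0.0282
gripper_force: 29.7
time_s: 19.08
position: [0.5821, 0.1737, 0.0669]
tool_rot: [[0.027, 1.0, -0.0], [1.0, -0.027, -0.0], [-0.0, -0.0, -1.0]]
ft_force: [-0.4, -0.8, -0.1]
grip_width: 0.0286
gripper_force: 29.7
t 19.075 grasp [0.5821 0.1737 0.0856] turn [-0.0001  0.0005 -0.003 ] shift(target axes) [-0.0002  0.0003  0.0026] ft [-0.4093 -0.7766 -0.086 ] w 0.028575917715841843 29.70385640859604
```

Gripped at 0.0748 with foot on the table, so it seats at 0.0828: 2.8 mm to go.

```bash

python3 -m jog '[[0,0,0,0,0,0.0015,20],[0,0,0,0,0,0.001,20],[0,0,0,0,0,0,20]]'
python3 -m jog '[[0,0,0,0,0,0.0005,20],[0,0,0,0,0,0,20]]'
python3 -m jog '[[0,0,0,0,0,0.0004,20],[0,0,0,0,0,0,20]]'
```

```text
time_s: 19.45
position: [0.5821, 0.1737, 0.0644]
tool_rot: [[0.027, 1.0, -0.0], [1.0, -0.027, -0.0], [-0.0, -0.0, -1.0]]
ft_force: [-0.0, 0.4, -0.5]
grip_width: 0.0282
gripper_force: 29.7
time_s: 19.7
position: [0.5822, 0.1737, 0.0641]
tool_rot: [[0.027, 1.0, 0.0], [1.0, -0.027, -0.0], [-0.0, 0.0, -1.0]]
ft_force: [-1.1, -0.2, 0.4]
grip_width: 0.0285
gripper_force: 29.8
time_s: 19.95
position: [0.5822, 0.1737, 0.0641]
tool_rot: [[0.027, 1.0, 0.001], [1.0, -0.027, -0.0], [-0.0, 0.001, -1.0]]
ft_force: [-1.7, -0.6, 5.4]
grip_width: 0.0284
gripper_force: 30.1
```

```bash

python3 -m jog '[[0,0,0,0,0,0,45],[0,0,0,0,0,0,55],[0,0,0,0,0,0,75],[0,0,0,0,0,0,75],[0,0,0,0,0,-0.01,75],[0,0,0,0,0,-0.03,75],[0,0,0,0,0,-0.04,75],[0,0,0,0,0,-0.04,75],[0,0,0,0,0,-0.03,75]]'
python3 -m jog '[[0,0,0,-0.03,-0.02,0,75],[0,0,0,-0.05,-0.03,0,75],[0,0,0,-0.05,-0.03,0,75],[0,0,0,-0.04,-0.02,0,75],[0,0,0,-0.02,0,0,75],[0,0,0,0,0,0,75]]'
python3 -c "
from h import *
snap('scene','s6');snap('top','t6')
def cr(f,x,y,w=100,h=100,s=4):
    im=np.load('pics/'+f+'.npz')['pixels'][:,:,::-1][y:y+h,x:x+w];return cv2.resize(im,None,fx=s,fy=s,interpolation=cv2.INTER_CUBIC)
cv2.imwrite('pics/m9.png',np.hstack([cr('s6',280,170),cr('t6',145,150)]))"
```

```text
time_s: 21.08
position: [0.5822, 0.1738, 0.2163]
tool_rot: [[0.027, 1.0, 0.002], [1.0, -0.027, -0.0], [-0.0, 0.002, -1.0]]
ft_force: [1.0, 0.4, -1.0]
grip_width: 0.0643
gripper_force: 0.0
time_s: 21.82
position: [0.4769, -0.0144, 0.2144]
tool_rot: [[0.03, 1.0, 0.001], [1.0, -0.03, -0.001], [-0.001, 0.001, -1.0]]
ft_force: [-0.2, -0.1, 1.0]
grip_width: 0.0641
gripper_force: 0.0
```

View pics/m9.png

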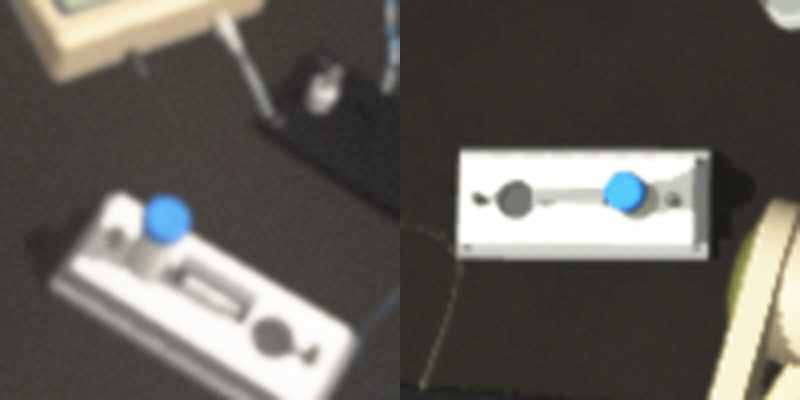

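The tube stands in the hole, with its cap at (167,218) in the scene crop and (625,190) in the top crop. The plate is still flat. I'll check cap position and hand in.

```bash
python3 - <<'E'
from h import *
F=lambda o,c:(o[0]+(c[0]+.5)/4-.5,o[1]+(c[1]+.5)/4-.5)
p=tri([('s6',F((280,170),(167,216))),('t6',F((145,150),(225,190)))]);print(p)
if abs(p[0]-.582)<.008 and abs(p[1]-.1735)<.008: print(job.close_job())
E
```

```text
[0.58152647 0.17214713 0.11747112]
the job is handed in; nothing more can be done
None
```

The job is handed in: the plate lies flat over both guide pins, and the blue-capped tube stands upright in a well of the grey rack. Both were set down gently, and it took about 22 s of the 61 s allowed.

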